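Clasp the optics case shut

ROBOT

A 6-joint arm with a two-finger parallel gripper is mounted at the origin on the work surface. World frame = base frame: x ahead of the robot, y to its left, z up, the work surface at z = 0. Lengths are in m, angles in rad, forces in N, time in s.
With the tool pointing down it reaches from about 0.4 to 0.825 m from the base axis. Payload 7 kg.
Tool frame: the origin (TCP) lies on the centre line of the jaws, within the pads' length; the fingertips stand 22 mm ahead of it and the grasp point (between the pads) lies 3 mm ahead of it; z points along the fingers, y is the line along which they close (so a half turn about z gives the same grasp; the last joint's range is limited). The gripper opens to 88 mm and grips with 3 to 60 N. Pads are 19 mm wide; open, the fingers measure 130 mm over their backs; the gripper's body (78 mm by 193 mm) begins 47 mm behind the grasp point.
Start: joints at [1.462, 0.359, 0.012, 0, -1.224, -0.288], TCP at [0.261, 0.623, 0.249] pointing down, gripper open.
Joint ranges: [-3.07, 3.07], [-1.43, 2.12], [-1.02, 1.25], [-3.03, 1.67], [-3.05, -0], [-3.03, 3.03]. Speed limits (rad/s): [2.39, 2.39, 3.01, 3.14, 3.14, 3.14].

INTERFACE

Orientations are given as [roll, pitch, yaw] about the fixed x, y, z axes, in that order (R = Rz(yaw) Ry(pitch) Rx(roll)).
In Python, from station import monitor, viewer, order gives the robot as it stands. The module is installed in compiled form; this text tells all that it offers.
- The arm moves only by the tool servo_tool, never from a script. Its argument "targets" is a list of rows, each an object with "angular": the turn, a rotation vector about the tool's x, y, z in degrees, a list of three; "xyz": the shift along the tool's x, y, z in cm, a list of three; "claw": the finger opening in cm, from 0 to 8.76. A call has 1 to 20 rows; each row shifts and turns the commanded pose from where the row before left it, along the tool's axes as they then stand; what a row does not reach is not made up. A row lasts 1/10 s, in which the tool goes at most 50 mm and 8.59 degrees, less where a joint would pass 70% of its speed; a pose out of reach is approached as far as the arm can. A call is refused whole if a number of a shift passes 5 or a number of a turn 8.59, either way. A call with a gripper value outside its range is refused whole. The fingers move at their own pace and stop on an object; "force" is the grip in N (left out, the last holds). Time passes only in rows, so rows that do not move let the fingers close. It gives the time, the measured TCP pose, the force, the opening and the grip force at its end, in the units of the state.
- monitor.get_state(): the state, without advancing time (a new reading comes with each control period).
- viewer.grab_frame(name): name is "scene" or "top" or "wrist"; returns a dict with "color" (480x640x3 uint8, blue, green, red), "fovy" (degrees; the focal length in pixels is half the picture's height over the tangent of half this angle, whatever the lens; pixels are square), "cx", "cy" (the principal point, pixels), "R" (3x3) and "t" (3): a world point X has camera coordinates R X + t. Camera axes: x right, y down, z forward; pixel columns grow to the right and rows downward; lengths in m; the calibration is good to about 2 mm. The wrist camera is an equidistant fisheye: a pixel r from the principal point sees the ray r / f radians off the axis. A picture is of the moment at which its call begins. There is no depth.
- order.job_done(): hands the job in; it is judged then, once.
The state is a dict: "t": time; "q": joint angles; "qd": joint speeds; "joint_efforts": joint torques, N m; "eef_pos": TCP position; "ee_rot": TCP orientation; "force": force on the tool from outside, world axes, zero at the start; "moment": the same for the moment, N m; "width": finger opening in m; "gripper_force": force on a finger pad.
Only numpy, scipy, OpenCV 4.12 (cv2) and the standard library are available. Lean on these libraries where they do the work, as an engineer would, in place of code of your own. Each camera call takes 0.05 s, during which the arm holds its last target. There are 200 camera calls.

TASK

The small instrument case standing on the bench is unlatched and its sprung lid half stands ajar. Hook the wire loop of its clasp over the keeper on the lid and draw it back by hand until you feel it seat firmly under the keeper's lip (a pull of some 5 N, not enough to drag the lid in), then let go of it and push the lever over and down past centre until it lies flat, so that the clasp holds the lid drawn in. Work gently (never lean on the case or lever, push the lever rather than squeezing it, and do not yank the lid in by the loop), leave the things around and on the case where they are, and let go at the end.

Things in the scene. Friction and masses are not known exactly. Their poses are not given: they have to be found in the camera images.
- case: Dark grey carrying case standing on its hinge edge, fixed: 157 mm deep (x), 260 wide (y), top 120 mm above the bench. Origin: on the bench under the seam, mid width; z up. Body half x = -95 to 0, lid half x = 4 to 62 mm. The clasp is on top and works in the plane y = +55 mm, keeper towards +x. A carry handle stands 38 mm above the top, y = -121 to -14 mm, x = -50 mm.
- lever_pin (a point): Middle of the lever's pin, on the case at x = -25, y = 55, z = 136 mm (16 mm above the top); the pin runs along the case's y between two cheeks, 26 mm over all and 22 mm high.
- lid: Lid half, hinged along y at the foot of the seam. Origin on the hinge, 6 mm above the case's origin, axes as the case's when shut; its top is at z = 114 mm. A foam seal holds it about 0.10 rad ajar, which puts the keeper 12 mm further to +x and 1.5 mm lower than with the lid shut; it starts to move at about 7 N pull at the keeper and then takes 3 N per mm. It carries the keeper.
- keeper_slot (a point): Nominal place of the keeper, on the lid's top: foot of the +x face of its upright, where the bar bears. It is screwed through slots and sits up to 4.5 mm either way in x: find it by feel. Steel hook 18 mm wide, upright 4 mm thick (to -x of this face), top 18.7 mm above the lid's top, lip overhanging 3 mm to +x with its underside 15.7 mm above the lid's top.
- lever_angle (a joint): Angle of the clasp's lever about its pin, rad: 0 = level towards the keeper (+x of the case), 1.57 = upright, 3.14 = closed, flat over the body half (to -x), on a stop. Travel 0 to 3.14. It stays where left. With the loop hooked the lid's pull takes up to about 8 N at the lever's end to overcome; past about 3.05 it snaps flat.
- lever: The lever's steel plate: 18 mm wide, 4 mm thick, 4 to 66 mm from the pin. Origin on the pin, x along the plate to its free end, y across. The face to push (+x side when upright, top when flat) is at z = -2 mm; along its free end, 62 to 66 mm out, runs a 4 mm raised edge.
- lever_end (a point): Point in the middle of the lever plate, 60 mm from the pin.
- loop: Steel wire loop (bail), hinged to the lever 14 mm from the pin, 0.10 rad beyond the plate (towards larger lever angles). Origin on that hinge, x along the loop to its bar 60 mm away, y across. Side wires 4 mm thick, 32 mm apart, straddle lever and keeper. It stays where left. Led by the bar it moves freely (2 to 4 N) and the lever follows; the bar reaches up to 74 mm from the pin.
- loop_bar (a point): Middle of the loop's cross bar, 5 mm thick, along y. A 10 mm ball at either end, centres 38 mm apart (48 mm over all): the balls spin freely on the bar, so the loop pinched across them still swings. The bar must go behind the keeper (its +x side), below the lip; seated, its centre is 2.5 mm from the upright's face, 8 to 13 mm above the lid's top.
- jar: Bystander: amber jar 28 mm across, 45 mm tall, standing on the case's top near its +y end. Origin under its centre.
- objective: Bystander: dark steel objective 32 mm across, 46 mm tall, standing on the bench beside the case. Origin under its centre.
- eyepiece: Bystander: black eyepiece 38 mm across, 55 mm tall, standing on the bench before the case. Origin under its centre.
- petri: Bystander: glass dish 90 mm across, 16 mm tall, beside the case. Origin under its centre.
- slide_box: Bystander: white slide box 34 x 90 x 30 mm behind the case. Origin under its centre.

How it is judged:
On the way, in this order (a step that is already met when the one before it is completed fails the run):
1. the loop, held by the fingers, is behind the keeper, below its lip, and drawn against it with more than 3 N, the lever not yet down (x of loop_bar in the frame of lid between 0.0119 and 0.024 m and z of loop_bar in the frame of lid below 0.13 m and contact force between loop and lid above 3 N and contact force between the fingers and loop above 1 N and value of joint lever_angle below 2.6 rad), for 0.2 s.
2. the lever is pressed flat with the loop still hooked (x of loop_bar in the frame of lid between 0.0119 and 0.024 m and z of loop_bar in the frame of lid below 0.13 m and value of joint lever_angle above 3.08 rad), for 0.2 s.
At the end, for the whole second after the job is handed in: The loop's bar is behind the keeper's upright and below its lip (bar centre 11.9 to 24 mm from the seam line and less than 130 mm above the hinge, in the lid's frame), the lever lies flat (within 0.06 rad of its stop) and the loop pulls on the lid with more than 4 N (all of step 2 and contact force between loop and lid above 4 N); the robot touches nothing.
It fails at once if the lever is pushed or squeezed with more than 20 N on its way down (angle above 2.5 rad) (contact force between the fingers and lever above 20 N and value of joint lever_angle above 2.5 rad).
It fails at once if the fingers bear on the lid or its keeper with more than 15 N (contact force between the fingers and lid above 15 N).
It fails at once if the loop is yanked or pressed against the keeper or lid with more than 7 N while the fingers are on the loop (contact force between loop and lid above 7 N and contact force between the fingers and loop above 1 N).
It fails at once if a bystander is moved by more than 25 mm or tipped over (distance of any of jar, objective, eyepiece, petri, slide_box from where it was at the start of the episode above 0.025 m or angle between any of jar, objective, eyepiece, petri, slide_box's own z axis and vertical above 0.5 rad).
It also fails if it takes over 72 s, if anything falls off the work surface, if the arm or the gripper's body presses on something with over 40 N, if the wrist force passes 120 N, or if a joint passes its speed limit or range.

## Working session

There is one attempt and no reset: what is moved stays moved. The work goes in short steps, Python scripts to look and compute and a tool call to move; the robot and the scene stay as the last step left them, time stands still between calls to the robot, and variables do not carry over. Pictures are saved under pics/ and viewed, at most 10 in all, crops included, and the job is handed in when it is done.

Besides the shell and the picture viewer there is one more tool, called after ">>>" by a JSON object that holds its "fn" and its "kwargs", one argument or row to a line. servo_tool: Moves the arm, as the interface text tells. Its arguments: {"type":"object","properties":{"targets":{"type":"array"},"force":{"type":"number"}},"required":["targets"]}

```bash
mkdir -p pics; cat > h.py <<'E'
import numpy as np,cv2
from station import monitor,viewer,order
from scipy.spatial.transform import Rotation as Ro
def grab(n,f=None):
    d=viewer.grab_frame(n)
    if f: cv2.imwrite('pics/'+f,d['color'])
    return d
def ray(d,u,v,fish=False):
    R=np.array(d['R']);t=np.array(d['t'])
    f=240/np.tan(np.radians(d['fovy'])/2)
    x=np.array([u-d['cx'],v-d['cy']])
    if fish:
        r=np.hypot(*x);th=r/f;c=np.r_[x/max(r,1e-9)*np.sin(th),np.cos(th)]
    else: c=np.r_[x/f,1]
    return -R.T@t,R.T@c
def onz(d,u,v,z,fish=False):
    o,k=ray(d,u,v,fish);return o+k*(z-o[2])/k[2]
def proj(d,X,fish=False):
    c=np.array(d['R'])@X+np.array(d['t']);f=240/np.tan(np.radians(d['fovy'])/2)
    if fish:
        r=np.hypot(c[0],c[1]);th=np.arctan2(r,c[2]);return np.array([d['cx'],d['cy']])+c[:2]/r*th*f
    return np.array([d['cx'],d['cy']])+c[:2]/c[2]*f
def two(d1,p1,d2,p2,f1=False,f2=False):
    o1,k1=ray(d1,*p1,f1);o2,k2=ray(d2,*p2,f2)
    s=np.linalg.lstsq(np.c_[k1,-k2],o2-o1,rcond=None)[0]
    a=o1+k1*s[0];b=o2+k2*s[1];return (a+b)/2,np.linalg.norm(a-b)
E
python3 - <<'E'
from h import *
import pickle
D={n:grab(n,n+'0.png') for n in('scene','top','wrist')}
pickle.dump(D,open('D0.pkl','wb'))
for n,d in D.items(): print(n,d['fovy'],d['cx'],d['cy'],np.round(-np.array(d['R']).T@d['t'],3))
print(monitor.get_state())
E
```

```text
scene 49.06042653947764 315.67541941090644 241.30319388678978 [0.986 0.471 0.698]
top 52.03027576395976 325.00817250616325 243.02361722563003 [0.367 0.033 0.961]
wrist 65.70646984690485 330.06033951551916 243.4421566145991 [0.329 0.595 0.384]
{'t': 0.15, 'q': array([ 1.46210770e+00,  3.59218515e-01,  1.12893377e-02, -2.42355144e-04,
       -1.22409621e+00, -2.88122728e-01]), 'qd': array([ 6.40964349e-04, -3.19364444e-03,  2.13884731e-03,  9.70949016e-04,
        8.03157442e-04, -5.57933222e-05]), 'joint_efforts': array([-4.10692628e-04, -5.83273602e+01,  2.93286645e+01,  7.00133532e+00,
        8.70171032e-03, -1.20089085e-04]), 'eef_pos': array([0.26075511, 0.6222425 , 0.2478513 ]), 'ee_rot': array([ 3.14034950e+00, -1.30802640e-04, -3.96893768e-01]), 'force': array([-0.50547645,  0.6213649 , -0.32217283]), 'moment': array([ 0.05165044, -0.00953696,  0.05811778]), 'gripper_force': 0.0, 'width': 0.08776241479524394}
```

View pics/top0.png

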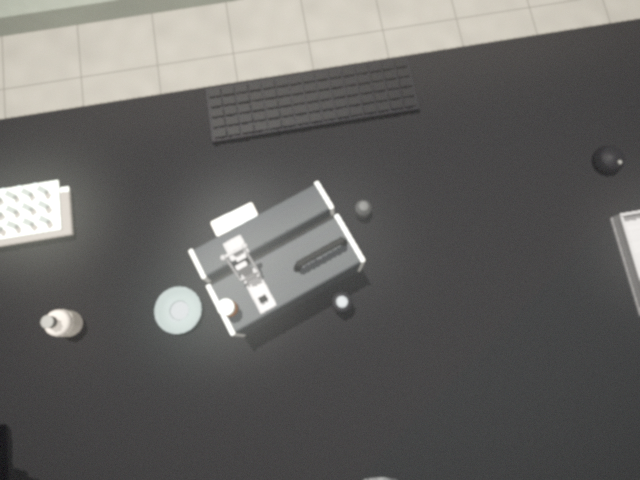

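View pics/scene0.png

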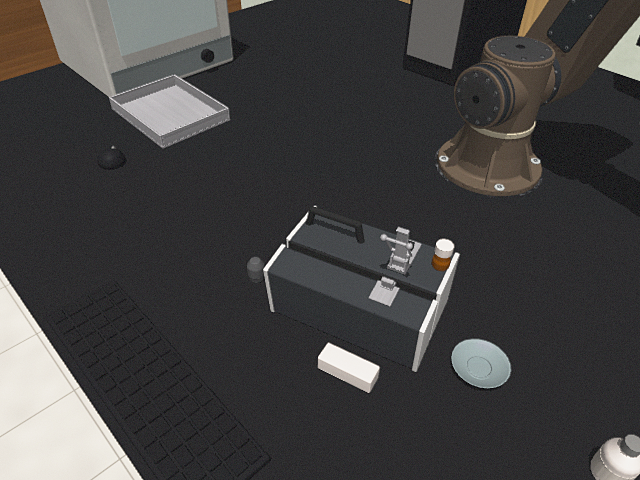

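The top view shows the case centred around (280,262) with the keeper plate at (235,245), the loop and lever near (245,265) and the jar at (230,308). The scene view shows the lever upright near (402,245) and the keeper at (387,287). I'll zoom in on both.

```bash
python3 - <<'E'
from h import *
import pickle
D=pickle.load(open('D0.pkl','rb'))
a=cv2.resize(D['top']['color'][175:345,180:380],None,fx=4,fy=3.5*4/3.5)[:600]
b=cv2.resize(D['scene']['color'][200:350,340:480],None,fx=4,fy=4)
cv2.imwrite('pics/c1.png',cv2.resize(D['top']['color'][175:325,180:380],None,fx=4,fy=4,interpolation=cv2.INTER_CUBIC))
cv2.imwrite('pics/c2.png',cv2.resize(D['scene']['color'][200:320,300:460],None,fx=5,fy=5,interpolation=cv2.INTER_CUBIC))
E
```

```text
(no output)
```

View pics/c1.png

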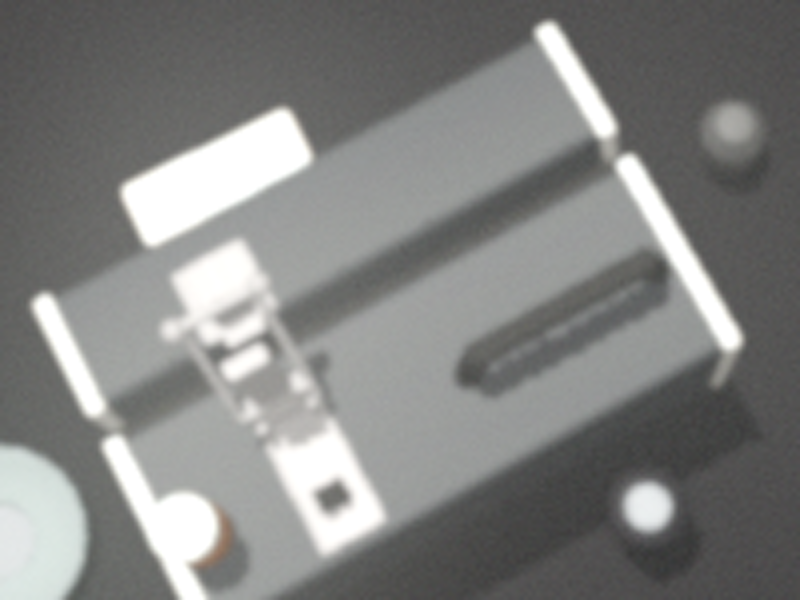

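View pics/c2.png

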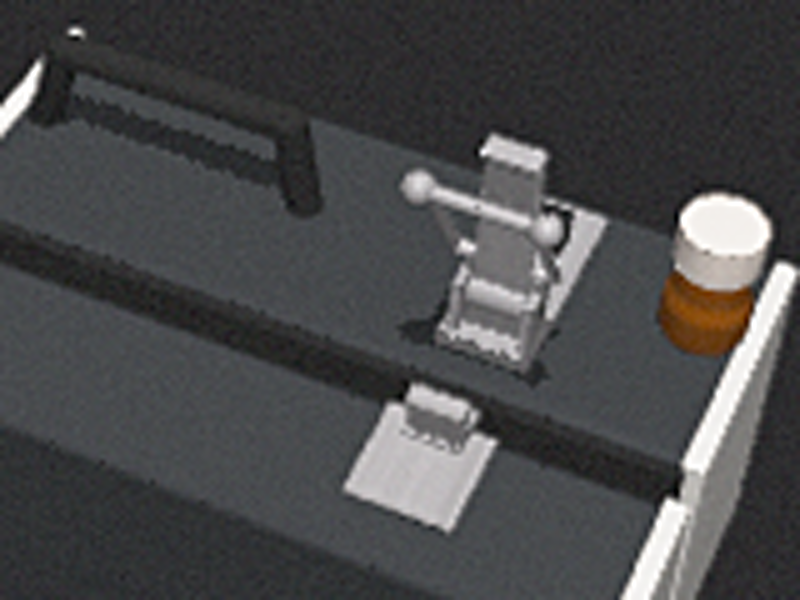

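```bash
python3 - <<'E'
from h import *
import pickle
np.set_printoptions(precision=4,suppress=True)
D=pickle.load(open('D0.pkl','rb'));T=D['top'];S=D['scene']
t=lambda x,y:(180+x/4,175+y/4)
s=lambda x,y:(300+x/5,200+y/5)
a=onz(T,*t(103,440),.12);b=onz(T,*t(628,155),.12);c=onz(T,*t(742,343),.12)
print('body seam corners',a,b,np.linalg.norm((a-b)[:2]),'depth',c,np.linalg.norm((b-c)[:2]))
P={}
for n,p,q in [('ball+y',t(170,328),s(550,230)),('ball-y',t(266,298),s(419,187)),('levtop',t(246,362),s(515,155)),('handle+y',t(470,368),s(295,120)),('handle-y',t(652,263),s(62,42)),('jartop',t(182,525),s(725,212)),('keepertop',t(236,328),s(440,400)),('bodycorner+y',t(110,440),s(690,465))]:
    P[n],e=two(T,p,S,q);print(n,P[n],'gap %.4f'%e)
ay=(a-b);ay[2]=0;ay/=np.linalg.norm(ay);yaw=np.arctan2(-ay[0],ay[1]);print('yaw',yaw)
mid=(a+b)/2;mid[2]=0;ax=np.array([ay[1],-ay[0],0]);print('mid',mid)
R=np.c_[ax,ay,[0,0,1]]
for n,p in P.items(): print(n,(R.T@(p-mid))*1000)
E
```

```text
body seam corners [0.5027 0.2205 0.12  ] [ 0.5892 -0.0236  0.12  ] 0.2590388792193753 depth [ 0.4978 -0.0577  0.12  ] 0.09752439912825961
ball+y [0.5293 0.1725 0.1979] gap 0.0015
ball-y [0.5369 0.1332 0.1921] gap 0.0011
levtop [0.5111 0.1448 0.1966] gap 0.0012
handle+y [0.5033 0.0577 0.1491] gap 0.0040
handle-y [ 0.533  -0.0231  0.1495] gap 0.0009
jartop [0.4555 0.1837 0.1657] gap 0.0013
keepertop [0.5416 0.1557 0.124 ] gap 0.0035
bodycorner+y [0.5028 0.2179 0.1172] gap 0.0007
yaw 0.34050972007542946
mid [0.5459 0.0985 0.    ]
ball+y [  9.0545  75.2947 197.8945]
ball-y [  3.0651  35.7519 192.0938]
levtop [-17.3423  55.3248 196.5969]
handle+y [-53.7799 -24.1412 149.0985]
handle-y [ -52.7986 -110.2245  149.5203]
jartop [-56.8062 110.517  165.6696]
keepertop [ 15.0682  55.3479 124.0423]
bodycorner+y [ -0.7708 126.9889 117.2148]
```

Case found: origin ≈ (0.546, 0.0985), yaw 0.34. The sizes check out (259 × 97 mm, clasp plane at 55 mm). The bar is at about (8, 55, 199) mm in the case frame. Next is the approach.

```bash
cat >> h.py <<'E'
np.set_printoptions(precision=4,suppress=True)
O=np.array([0.5459,0.0985,0.]);YAW=0.3405
C=Ro.from_euler('z',YAW).as_matrix()
def tocase(p): return C.T@(np.asarray(p)-O)*1000
def world(p): return O+C@(np.asarray(p)/1000)
def Rt(tilt):  # body leaning towards case +x by tilt deg
    return C@Ro.from_euler('y',tilt,degrees=True).as_matrix()@np.diag([1,-1,-1.])
def plan(tcp,tilt):
    s=monitor.get_state();R=Ro.from_euler('xyz',s['ee_rot']).as_matrix()
    d=R.T@(world(tcp)-s['eef_pos'])*100
    rv=Ro.from_matrix(R.T@Rt(tilt)).as_rotvec(degrees=True)
    print('t',s['t'],'tcp case',tocase(s['eef_pos']),'shift cm',d,'then turn deg',rv,np.linalg.norm(rv))
def plan_bar(bar,tilt,ahead=17,dx=0):
    R=Ro.from_euler('y',tilt,degrees=True).as_matrix()@np.diag([1,-1,-1.])
    plan(np.array(bar)-R@[dx,0,ahead],tilt)
E
python3 - <<'E'
from h import *
for tilt in(20,-20): print(tilt, (C.T@Rt(tilt))[:,2])
plan_bar([8,55.5,199],20,67)
E
```

```text
20 [-0.342   0.     -0.9397]
-20 [ 0.342  -0.     -0.9397]
t 0.15 tcp case [-93.8659 588.8998 247.8513] shift cm [45.1005 31.0954 -1.3663] then turn deg [ -7.3025 -19.0627 -41.8237] 46.539641392122526
```

>>> {"fn": "servo_tool", "kwargs": {
  "targets": [
    {"xyz": [3.76,2.59,-0.3],"angular": [0,0,0],"claw": 8.76},
    {"xyz": [3.76,2.59,-0.3],"angular": [0,0,0],"claw": 8.76},
    {"xyz": [3.76,2.59,-0.3],"angular": [0,0,0],"claw": 8.76},
    {"xyz": [3.76,2.59,-0.3],"angular": [0,0,0],"claw": 8.76},
    {"xyz": [3.76,2.59,-0.3],"angular": [0,0,0],"claw": 8.76},
    {"xyz": [3.76,2.59,0],"angular": [0,0,0],"claw": 8.76},
    {"xyz": [3.76,2.59,0],"angular": [0,0,0],"claw": 8.76},
    {"xyz": [3.76,2.59,0],"angular": [0,0,0],"claw": 8.76},
    {"xyz": [3.76,2.59,0],"angular": [0,0,0],"claw": 8.76},
    {"xyz": [3.76,2.59,0],"angular": [0,0,0],"claw": 8.76},
    {"xyz": [3.76,2.59,0],"angular": [0,0,0],"claw": 8.76},
    {"xyz": [3.76,2.59,0],"angular": [0,0,0],"claw": 8.76},
    {"xyz": [0,0,0],"angular": [-1.22,-3.18,-6.97],"claw": 8.76},
    {"xyz": [0,0,0],"angular": [-1.22,-3.18,-6.97],"claw": 8.76},
    {"xyz": [0,0,0],"angular": [-1.22,-3.18,-6.97],"claw": 8.76},
    {"xyz": [0,0,0],"angular": [-1.22,-3.18,-6.97],"claw": 8.76},
    {"xyz": [0,0,0],"angular": [-1.22,-3.18,-6.97],"claw": 8.76},
    {"xyz": [0,0,0],"angular": [-1.22,-3.18,-6.97],"claw": 8.76},
    {"xyz": [0,0,0],"angular": [0,0,0],"claw": 8.76}
  ]
}}

```text
t: 2.05
eef_pos: [0.5571, 0.1618, 0.2615]
ee_rot: [-3.141, 0.353, 0.343]
force: [0.2, 0.6, -0.4]
width: 0.0873
gripper_force: 0.0
```

```bash
python3 - <<'E'
from h import *
import pickle
d=grab('wrist');s=grab('scene');pickle.dump((d,s,monitor.get_state()),open('D1.pkl','wb'))
plan_bar([8,55.5,199],20,67)
print(monitor.get_state()['force'])
p=proj(d,world([8,55.5,199]),True);q=proj(d,world([20,55.5,137]),True);print(p,q)
x,y=np.clip(((p+q)/2-[100,75]).astype(int),0,[440,330]);print(x,y)
cv2.imwrite('pics/w1.png',cv2.resize(d['color'][y:y+150,x:x+200],None,fx=4,fy=4,interpolation=cv2.INTER_CUBIC))
E
```

```text
t 2.15 tcp case [ 31.5122  55.8326 262.7328] shift cm [-0.0296  0.0334  0.0931] then turn deg [-0.0515 -0.0073 -0.139 ] 0.14840986974010123
[ 0.4283 -0.6381  0.39  ]
[333.2096 271.5109] [332.9473 200.6732]
233 161
```

View pics/w1.png

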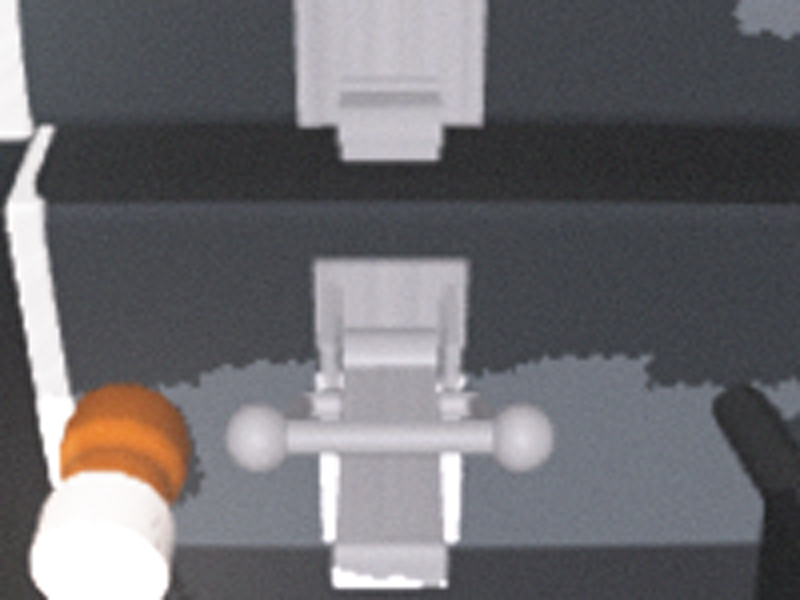

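The wrist view shows the balls at full-frame (297.5, 270.5) and (363.8, 270.5). The keeper top spans crop x 340–440 and y ~105–160, and the lever is behind the bar.

```bash
python3 - <<'E'
from h import *
import pickle
d,s,st=pickle.load(open('D1.pkl','rb'))
T=pickle.load(open('D0.pkl','rb'))['top']
w=lambda x,y:(233+x/4,161+y/4)
o,k1=ray(d,*w(258,438),True);_,k2=ray(d,*w(523,438),True)
k1/=np.linalg.norm(k1);k2/=np.linalg.norm(k2)
ang=np.arccos(k1@k2);L=19/np.tan(ang/2)/1000;m=(k1+k2);m/=np.linalg.norm(m)
print('range',L,'bar',tocase(o+m*L))
# x,z solve: with circle constraint along ray
for z in(190,195,199,203): 
    print(z,tocase(onz(d,*w(390.5,438),z/1000,True)), 'top', tocase(onz(T,(222.5+246.5)/2,(257+249.5)/2,z/1000)))
for y in(92,107,160): print('keeper',y,tocase(onz(d,*w(390,y),.137,True)))
print('keeper sides',tocase(onz(d,*w(340,160),.137,True)),tocase(onz(d,*w(441,160),.137,True)))
print('plate edges at lid top 118.5',tocase(onz(d,*w(390,125),.1185,True)))
print('body edge at 120',tocase(onz(d,*w(200,203),.120,True)),tocase(onz(d,*w(600,203),.120,True)))
print('lever end top',tocase(onz(d,*w(390,545),.2,True)))
E
```

```text
range 0.21279660567920297 bar [ 11.0874  57.0215 201.79  ]
190 [  1.103   56.9778 190.    ] top [  7.3666  55.8682 190.    ]
195 [  5.3601  56.9965 195.    ] top [  6.0863  55.4944 195.    ]
199 [  8.7659  57.0114 199.    ] top [  5.062   55.1955 199.    ]
203 [ 12.1716  57.0264 203.    ] top [  4.0377  54.8965 203.    ]
keeper 92 [ 33.1328  57.2822 137.    ]
keeper 107 [ 30.2315  57.2673 137.    ]
keeper 160 [ 19.7253  57.2132 137.    ]
keeper sides [ 19.6869  65.9786 137.    ] [ 19.7911  48.2733 137.    ]
plate edges at lid top 118.5 [ 16.7274  57.2184 118.5   ]
body edge at 120 [  0.4643  93.7706 120.    ] [  0.9552  16.609  120.    ]
lever end top [-12.0854  56.9723 200.    ]
```

```bash
python3 - <<'E'
from h import *
plan_bar([9.6,56.3,200],20,17)
E
```

```text
t 2.15 tcp case [ 31.5122  55.8326 262.7328] shift cm [ 0.0858 -0.0425  4.9444] then turn deg [-0.0515 -0.0073 -0.139 ] 0.14840986974010123
```

>>> {"fn": "servo_tool", "kwargs": {
  "targets": [
    {"xyz": [0.09,-0.04,1.0],"angular": [0,0,0],"claw": 8.0},
    {"xyz": [0,0,1.0],"angular": [0,0,0],"claw": 7.6},
    {"xyz": [0,0,1.0],"angular": [0,0,0],"claw": 7.2},
    {"xyz": [0,0,1.0],"angular": [0,0,0],"claw": 6.8},
    {"xyz": [0,0,0.95],"angular": [0,0,0],"claw": 6.4},
    {"xyz": [0,0,0],"angular": [0,0,0],"claw": 6.0},
    {"xyz": [0,0,0],"angular": [0,0,0],"claw": 5.6},
    {"xyz": [0,0,0],"angular": [0,0,0],"claw": 5.4},
    {"xyz": [0,0,0],"angular": [0,0,0],"claw": 5.4}
  ],
  "force": 5
}}

```text
t: 3.05
eef_pos: [0.542, 0.1567, 0.2171]
ee_rot: [-3.141, 0.348, 0.341]
force: [0.6, -0.4, 0.0]
width: 0.0545
gripper_force: 0.0
```

```bash
python3 - <<'E'
from h import *
s=monitor.get_state();d=grab('wrist')
plan_bar([9.6,56.3,200],20,17);print(C.T@s['force'],s['width'])
p=proj(d,world([9.6,56.3,200]),True);print(p)
x,y=np.clip((p-[100,75]).astype(int),0,[440,330]);print(x,y)
cv2.imwrite('pics/w2.png',cv2.resize(d['color'][y:y+150,x:x+200],None,fx=4,fy=4,interpolation=cv2.INTER_CUBIC))
E
```

```text
t 3.1 tcp case [ 15.6467  56.1715 217.0501] shift cm [ 0.0148 -0.0128  0.109 ] then turn deg [-0.0491 -0.0605  0.0197] 0.0803868367187646
[ 0.3793 -0.5944  0.0335] 0.05451761237283678
[332.7179 306.6752]
232 231
```

View pics/w2.png

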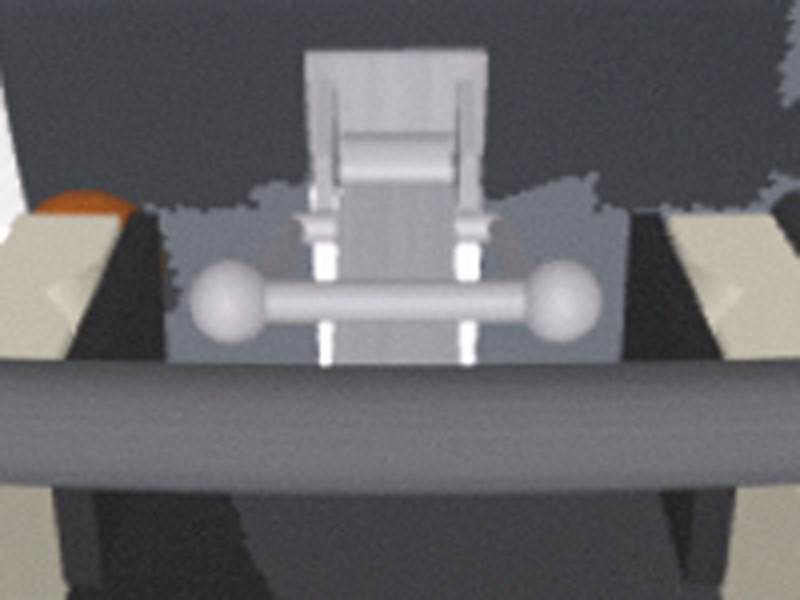

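The fingers straddle the balls and are centred (pads at crop x≈165 and 625, balls at 228 and 562, y≈300). Closing gently.

>>> {"fn": "servo_tool", "kwargs": {
  "targets": [
    {"xyz": [0,0,0],"angular": [0,0,0],"claw": 5.0},
    {"xyz": [0,0,0],"angular": [0,0,0],"claw": 4.6},
    {"xyz": [0,0,0],"angular": [0,0,0],"claw": 4.5},
    {"xyz": [0,0,0],"angular": [0,0,0],"claw": 4.5},
    {"xyz": [0,0,0],"angular": [0,0,0],"claw": 4.5}
  ],
  "force": 8
}}

```text
t: 3.6
eef_pos: [0.5417, 0.1565, 0.2168]
ee_rot: [-3.141, 0.349, 0.341]
force: [0.8, -0.3, 0.7]
width: 0.0468
gripper_force: 8.0
```

```bash
python3 - <<'E'
from h import *
s=monitor.get_state();print(C.T@s['force'],s['width'],s['gripper_force'])
for b in([36,56.2,160],[38,56.2,130]): plan_bar(b,20,17)
E
```

```text
[ 0.6691 -0.5367  0.6772] 0.046786611731930536 8.000003099441528
t 3.6 tcp case [ 15.4373  56.0741 216.8119] shift cm [ 3.8737 -0.0094  2.9375] then turn deg [-0.0367 -0.0322  0.0188] 0.05231823602807678
t 3.6 tcp case [ 15.4373  56.0741 216.8119] shift cm [ 5.0861 -0.0073  5.6888] then turn deg [-0.0367 -0.0322  0.0188] 0.05231823602807678
```

>>> {"fn": "servo_tool", "kwargs": {
  "targets": [
    {"xyz": [0,0,0],"angular": [0,0,0],"claw": 4.5},
    {"xyz": [0.32,0,0.245],"angular": [0,0,0],"claw": 4.5},
    {"xyz": [0.32,0,0.245],"angular": [0,0,0],"claw": 4.5},
    {"xyz": [0.32,0,0.245],"angular": [0,0,0],"claw": 4.5},
    {"xyz": [0.32,0,0.245],"angular": [0,0,0],"claw": 4.5}
  ],
  "force": 12
}}

```text
t: 4.1
eef_pos: [0.5501, 0.1595, 0.2027]
ee_rot: [-3.141, 0.349, 0.341]
force: [2.0, -0.3, 1.1]
width: 0.0461
gripper_force: 12.0
```

>>> {"fn": "servo_tool", "kwargs": {
  "targets": [
    {"xyz": [0.32,0,0.245],"angular": [0,0,0],"claw": 4.5},
    {"xyz": [0.32,0,0.245],"angular": [0,0,0],"claw": 4.5},
    {"xyz": [0.32,0,0.245],"angular": [0,0,0],"claw": 4.5},
    {"xyz": [0.32,0,0.245],"angular": [0,0,0],"claw": 4.5},
    {"xyz": [0.32,0,0.245],"angular": [0,0,0],"claw": 4.5},
    {"xyz": [0.32,0,0.245],"angular": [0,0,0],"claw": 4.5},
    {"xyz": [0.32,0,0.245],"angular": [0,0,0],"claw": 4.5},
    {"xyz": [0.32,0,0.245],"angular": [0,0,0],"claw": 4.5},
    {"xyz": [0,0,0],"angular": [0,0,0],"claw": 4.5}
  ]
}}

```text
t: 5.0
eef_pos: [0.5661, 0.1652, 0.1753]
ee_rot: [-3.141, 0.35, 0.341]
force: [-2.0, -0.4, -0.8]
width: 0.0466
gripper_force: 12.0
```

```bash
python3 - <<'E'
from h import *
import pickle
s=monitor.get_state();print(C.T@s['force'],s['width'],s['gripper_force'])
plan_bar([38,56.2,130],20,17)
d=grab('wrist');S=grab('scene')
p=proj(d,world([36,56.3,160]),True);print(p)
a=cv2.resize(d['color'][200:350,232:432],None,fx=2,fy=2,interpolation=cv2.INTER_CUBIC)
q=proj(S,world([36,56.3,140])).astype(int);print(q)
b=cv2.resize(S['color'][q[1]-50:q[1]+50,q[0]-66:q[0]+67],(800,600),interpolation=cv2.INTER_CUBIC)
cv2.imwrite('pics/w3.png',d['color'][180:480,180:480]);cv2.imwrite('pics/s3.png',b)
E
```

```text
[-1.9992  0.2654 -0.7639] 0.04662043408216535 11.99991837143898
t 5.0 tcp case [ 41.2924  56.1734 175.3016] shift cm [ 1.2418 -0.0006  2.6687] then turn deg [-0.0384  0.0386  0.0124] 0.0558583072286388
[332.7421 308.2069]
[385 282]
```

View pics/s3.png

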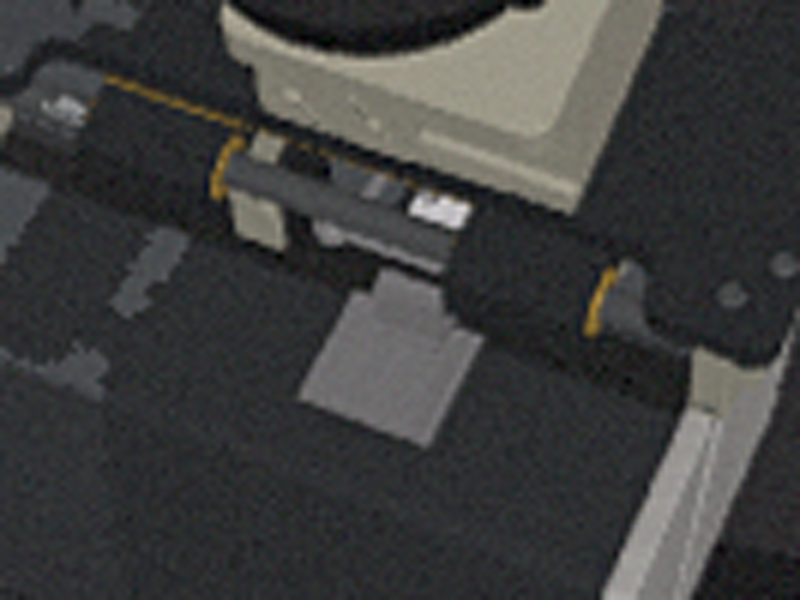

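The bar is in the pads just above and beyond the keeper; the ball shows at (330,233) and the keeper at (400,290). Going down behind it.

>>> {"fn": "servo_tool", "kwargs": {
  "targets": [
    {"xyz": [0.25,0,0.15],"angular": [0,0,0],"claw": 4.5},
    {"xyz": [0.25,0,0.15],"angular": [0,0,0],"claw": 4.5},
    {"xyz": [0.12,0,0.33],"angular": [0,0,0],"claw": 4.5},
    {"xyz": [0.12,0,0.33],"angular": [0,0,0],"claw": 4.5},
    {"xyz": [0.12,0,0.33],"angular": [0,0,0],"claw": 4.5},
    {"xyz": [0.12,0,0.33],"angular": [0,0,0],"claw": 4.5},
    {"xyz": [0,0,0],"angular": [0,0,0],"claw": 4.5}
  ]
}}

```text
t: 5.8
eef_pos: [0.5697, 0.1666, 0.1568]
ee_rot: [-3.141, 0.349, 0.341]
force: [0.7, -0.6, -0.8]
width: 0.0462
gripper_force: 12.0
```

>>> {"fn": "servo_tool", "kwargs": {
  "targets": [
    {"xyz": [0.09,0,0.25],"angular": [0,0,0],"claw": 4.5},
    {"xyz": [0.09,0,0.25],"angular": [0,0,0],"claw": 4.5},
    {"xyz": [0.09,0,0.25],"angular": [0,0,0],"claw": 4.5},
    {"xyz": [0,0,0],"angular": [0,0,0],"claw": 4.5}
  ]
}}

```text
t: 6.2
eef_pos: [0.5694, 0.1664, 0.149]
ee_rot: [-3.141, 0.349, 0.341]
force: [-0.9, -0.7, -0.9]
width: 0.0464
gripper_force: 12.0
```

```bash
python3 - <<'E'
from h import *
s=monitor.get_state();print(C.T@s['force'],s['width'],s['gripper_force'])
plan_bar([38,56.2,130],20,17)
d=grab('wrist')
cv2.imwrite('pics/w4.png',cv2.resize(d['color'][210:360,232:432],None,fx=4,fy=4,interpolation=cv2.INTER_CUBIC))
E
```

```text
[-1.0811 -0.3499 -0.9265] 0.046384791059825 12.00000375509262
t 6.2 tcp case [ 44.8532  56.1853 148.9715] shift cm [ 0.0049 -0.0012  0.3171] then turn deg [-0.0419  0.0112  0.015 ] 0.04590058300711464
```

View pics/w4.png

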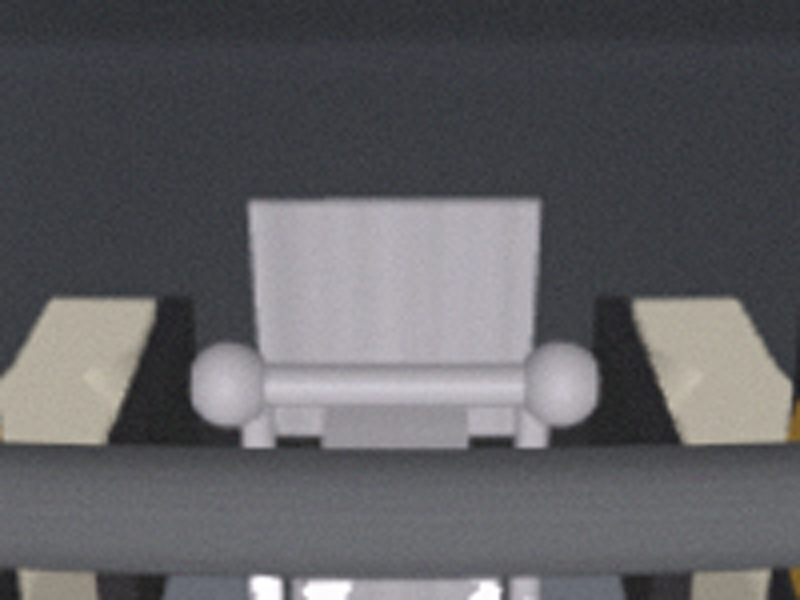

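```bash
python3 - <<'E'
from h import *
d=grab('wrist')
w=lambda x,y:(232+x/4,210+y/4)
for z in(.127,.130,.133,.137): print(z,'bar',tocase(onz(d,*w(395,385),z,True)),'lip',tocase(onz(d,*w(395,405),z,True)))
print('plate +x edge',tocase(onz(d,*w(395,200),.116,True)),'plate -x',tocase(onz(d,*w(300,437),.118,True)))
g=d['color'][210:360,232:432].mean(2)
print(g[85:115,(395)//4])
o,k1=ray(d,*w(229,385),True);_,k2=ray(d,*w(562,385),True)
k1/=np.linalg.norm(k1);k2/=np.linalg.norm(k2);m=k1+k2;m/=np.linalg.norm(m)
print('bar by range',tocase(o+m*.019/np.tan(np.arccos(k1@k2)/2)))
# keeper width scale
E
```

```text
0.127 bar [ 33.8518  57.2187 127.    ] lip [ 30.3587  57.2074 127.    ]
0.13 bar [ 36.924   57.2267 130.    ] lip [ 33.5147  57.2157 130.    ]
0.133 bar [ 39.9962  57.2347 133.    ] lip [ 36.6707  57.224  133.    ]
0.137 bar [ 44.0924  57.2454 137.    ] lip [ 40.8787  57.235  137.    ]
plate +x edge [ 53.4793  57.2872 116.    ] plate -x [ 14.5434  69.814  118.    ]
[178.3333 180.     180.3333 183.     183.3333 168.     138.3333 148.6667
 170.     175.6667 188.     200.6667 200.3333 191.3333 184.     173.
 150.3333 149.     145.6667 148.     148.     151.     152.3333 153.
 152.     151.6667 147.      93.3333  75.3333  74.6667]
bar by range [ 40.3114  57.1786 133.4752]
```

>>> {"fn": "servo_tool", "kwargs": {
  "targets": [
    {"xyz": [0.05,0,0.14],"angular": [0,0,0],"claw": 4.5},
    {"xyz": [0.05,0,0.14],"angular": [0,0,0],"claw": 4.5},
    {"xyz": [0.05,0,0.14],"angular": [0,0,0],"claw": 4.5},
    {"xyz": [0,0,0],"angular": [0,0,0],"claw": 4.5}
  ]
}}

```text
t: 6.7
eef_pos: [0.5692, 0.1664, 0.1447]
ee_rot: [-3.141, 0.35, 0.341]
force: [-2.4, -1.5, -0.3]
width: 0.0459
gripper_force: 12.0
```

```bash
cat > st.py <<'E'
from h import *
s=monitor.get_state();R=Ro.from_euler('xyz',s['ee_rot']).as_matrix()
print(s['t'],'F',C.T@s['force'],s['width'],s['gripper_force'],'bar',tocase(s['eef_pos']+R[:,2]*.017))
E
python3 st.py
```

```text
6.7 F [-2.778  -0.5988 -0.284 ] 0.04593179516264557 12.000035494565964 bar [ 38.7997  56.1885 128.7172]
```

>>> {"fn": "servo_tool", "kwargs": {
  "targets": [
    {"xyz": [-0.19,0,0.07],"angular": [0,0,0],"claw": 4.5},
    {"xyz": [-0.19,0,0.07],"angular": [0,0,0],"claw": 4.5},
    {"xyz": [-0.09,0,0.03],"angular": [0,0,0],"claw": 4.5},
    {"xyz": [0,0,0],"angular": [0,0,0],"claw": 4.5},
    {"xyz": [0,0,0],"angular": [0,0,0],"claw": 4.5}
  ]
}}

```text
t: 7.2
eef_pos: [0.565, 0.165, 0.1451]
ee_rot: [-3.141, 0.348, 0.341]
force: [2.4, -1.5, -0.5]
width: 0.0463
gripper_force: 12.0
```

```bash
python3 st.py
```

```text
7.2 F [ 1.789  -2.1989 -0.5009] 0.04632555964045923 12.0000721514225 bar [ 34.4176  56.2689 129.1207]
```

>>> {"fn": "servo_tool", "kwargs": {
  "targets": [
    {"xyz": [-0.09,0,0.04],"angular": [0,0,0],"claw": 4.5},
    {"xyz": [-0.09,0,0.04],"angular": [0,0,0],"claw": 4.5},
    {"xyz": [0,0,0],"angular": [0,0,0],"claw": 4.5}
  ]
}}

```text
t: 7.5
eef_pos: [0.5628, 0.1641, 0.1448]
ee_rot: [-3.141, 0.349, 0.341]
force: [2.1, 0.2, -1.0]
width: 0.0465
gripper_force: 12.0
```

>>> {"fn": "servo_tool", "kwargs": {
  "targets": [
    {"xyz": [-0.09,0,0.04],"angular": [0,0,0],"claw": 4.5},
    {"xyz": [-0.09,0,0.04],"angular": [0,0,0],"claw": 4.5},
    {"xyz": [0,0,0],"angular": [0,0,0],"claw": 4.5}
  ]
}}

```text
t: 7.8
eef_pos: [0.561, 0.1635, 0.1447]
ee_rot: [-3.141, 0.349, 0.341]
force: [2.0, -1.1, -1.1]
width: 0.0463
gripper_force: 12.0
```

```bash
python3 st.py
```

```text
7.8 F [ 1.5549 -1.7253 -1.1361] 0.04629522038668863 11.999892890453339 bar [ 30.0813  56.2289 128.7259]
```

>>> {"fn": "servo_tool", "kwargs": {
  "targets": [
    {"xyz": [-0.07,0,0.025],"angular": [0,0,0],"claw": 4.5},
    {"xyz": [0,0,0],"angular": [0,0,0],"claw": 4.5}
  ]
}}

```text
t: 8.0
eef_pos: [0.5603, 0.1633, 0.1447]
ee_rot: [-3.141, 0.349, 0.341]
force: [2.7, -0.1, -0.9]
width: 0.0462
gripper_force: 12.0
```

>>> {"fn": "servo_tool", "kwargs": {
  "targets": [
    {"xyz": [-0.07,0,0.025],"angular": [0,0,0],"claw": 4.5},
    {"xyz": [0,0,0],"angular": [0,0,0],"claw": 4.5}
  ]
}}

```text
t: 8.2
eef_pos: [0.5597, 0.163, 0.1447]
ee_rot: [-3.141, 0.349, 0.341]
force: [2.1, -1.3, -1.0]
width: 0.0459
gripper_force: 12.0
```

```bash
python3 st.py
```

```text
8.2 F [ 1.5715 -1.8945 -1.0436] 0.0459202303110732 11.9999760389328 bar [ 28.71    56.1989 128.7567]
```

>>> {"fn": "servo_tool", "kwargs": {
  "targets": [
    {"xyz": [-0.06,0,0.02],"angular": [0,0,0],"claw": 4.5},
    {"xyz": [0,0,0],"angular": [0,0,0],"claw": 4.5}
  ]
}}

```text
t: 8.4
eef_pos: [0.5595, 0.163, 0.1448]
ee_rot: [-3.141, 0.348, 0.341]
force: [4.7, 0.3, -2.0]
width: 0.0461
gripper_force: 12.0
```

>>> {"fn": "servo_tool", "kwargs": {
  "targets": [
    {"xyz": [-0.06,0,0.02],"angular": [0,0,0],"claw": 4.5},
    {"xyz": [0,0,0],"angular": [0,0,0],"claw": 4.5}
  ]
}}

```text
t: 8.6
eef_pos: [0.5594, 0.1629, 0.1448]
ee_rot: [-3.141, 0.347, 0.341]
force: [6.2, 0.2, -2.1]
width: 0.0463
gripper_force: 12.0
```

>>> {"fn": "servo_tool", "kwargs": {
  "targets": [
    {"xyz": [-0.05,0,0.02],"angular": [0,0,0],"claw": 4.5},
    {"xyz": [0,0,0],"angular": [0,0,0],"claw": 4.5}
  ]
}}

```text
t: 8.8
eef_pos: [0.5593, 0.1629, 0.1449]
ee_rot: [-3.141, 0.346, 0.341]
force: [7.5, 0.6, -2.4]
width: 0.0464
gripper_force: 12.0
```

>>> {"fn": "servo_tool", "kwargs": {
  "targets": [
    {"xyz": [0,0,0],"angular": [0,0,0],"claw": 4.5},
    {"xyz": [0,0,0],"angular": [0,0,0],"claw": 4.5},
    {"xyz": [0,0,0],"angular": [0,0,0],"claw": 4.5},
    {"xyz": [0,0,0],"angular": [0,0,0],"claw": 4.5},
    {"xyz": [0,0,0],"angular": [0,0,0],"claw": 4.5}
  ]
}}

```text
t: 9.3
eef_pos: [0.5593, 0.1629, 0.1449]
ee_rot: [-3.141, 0.346, 0.341]
force: [7.3, 0.6, -2.7]
width: 0.0464
gripper_force: 12.0
```

```bash
python3 st.py
```

```text
9.3 F [ 7.0649 -1.8484 -2.7245] 0.046449062150175545 11.999996155500412 bar [ 28.3741  56.2492 128.8643]
```

>>> {"fn": "servo_tool", "kwargs": {
  "targets": [
    {"xyz": [0,0,0],"angular": [0,0,0],"claw": 5.2},
    {"xyz": [0,0,0],"angular": [0,0,0],"claw": 6.0},
    {"xyz": [0,0,0],"angular": [0,0,0],"claw": 6.8},
    {"xyz": [0,0,0],"angular": [0,0,0],"claw": 6.8},
    {"xyz": [0.1,0,-0.5],"angular": [0,0,0],"claw": 6.8},
    {"xyz": [0,0,-1.5],"angular": [0,0,0],"claw": 6.8},
    {"xyz": [0,0,-2],"angular": [0,0,0],"claw": 6.8},
    {"xyz": [0,0,-2],"angular": [0,0,0],"claw": 6.8},
    {"xyz": [0,0,-2],"angular": [0,0,0],"claw": 6.0},
    {"xyz": [0,0,-2],"angular": [0,0,0],"claw": 4.0},
    {"xyz": [0,0,0],"angular": [0,6.67,0],"claw": 2.0},
    {"xyz": [0,0,0],"angular": [0,6.67,0],"claw": 0},
    {"xyz": [0,0,0],"angular": [0,6.67,0],"claw": 0},
    {"xyz": [0,0,0],"angular": [0,0,0],"claw": 0},
    {"xyz": [0,0,0],"angular": [0,0,0],"claw": 0}
  ],
  "force": 8
}}

```text
t: 10.8
eef_pos: [0.5906, 0.1739, 0.2397]
ee_rot: [-3.141, -0.001, 0.341]
force: [0.0, 1.0, -0.0]
width: 0.0173
gripper_force: 0.0
```

```bash
python3 st.py; python3 - <<'E'
from h import *
import pickle
plan([0,56,215],0)
d=grab('wrist');pickle.dump(d,open('D5.pkl','wb'))
p=proj(d,world([-10,56,160]),True);print(p)
x,y=np.clip((p-[133,100]).astype(int),0,[373,280]);print(x,y)
cv2.imwrite('pics/w5.png',cv2.resize(d['color'][y:y+200,x:x+266],None,fx=3,fy=3,interpolation=cv2.INTER_CUBIC))
E
```

```text
10.8 F [ 0.3413  0.9214 -0.0182] 0.017308086625888945 0.0 bar [ 67.3601  56.1532 222.6967]
t 10.8 tcp case [ 67.3457  56.1365 239.6967] shift cm [-6.7367  0.0123  2.464 ] then turn deg [-0.0561 -0.0486  0.032 ] 0.08078088381626101
[332.3188 367.8126]
199 267
```

View pics/w5.png

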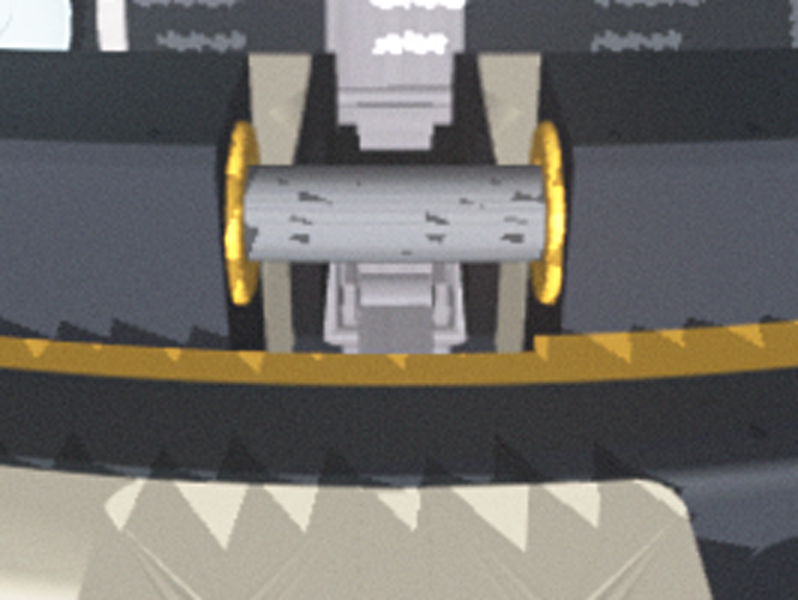

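The keeper is at crop (398,125) and the lever plate below it, with nothing disturbed. Moving to the lever's push face.

>>> {"fn": "servo_tool", "kwargs": {
  "targets": [
    {"xyz": [-1.7,0,0.6],"angular": [0,0,0],"claw": 0},
    {"xyz": [-1.7,0,0.6],"angular": [0,0,0],"claw": 0},
    {"xyz": [-1.7,0,0.6],"angular": [0,0,0],"claw": 0},
    {"xyz": [-1.64,0.01,0.66],"angular": [0,0,0],"claw": 0},
    {"xyz": [0,0,0],"angular": [0,0,0],"claw": 0},
    {"xyz": [0,0,0],"angular": [0,0,0],"claw": 0}
  ]
}}

```text
t: 11.45
eef_pos: [0.5286, 0.152, 0.2138]
ee_rot: [-3.141, 0.0, 0.341]
force: [-0.2, -0.1, -0.1]
width: 0.0008
gripper_force: 0.0
```

>>> {"fn": "servo_tool", "kwargs": {
  "targets": [
    {"xyz": [-0.4,0,0],"angular": [0,0,0],"claw": 0},
    {"xyz": [-0.4,0,0],"angular": [0,0,0],"claw": 0},
    {"xyz": [-0.3,0,0],"angular": [0,0,0],"claw": 0},
    {"xyz": [0,0,0],"angular": [0,0,0],"claw": 0}
  ]
}}

```text
t: 11.85
eef_pos: [0.5171, 0.1477, 0.2138]
ee_rot: [-3.141, -0.0, 0.341]
force: [0.0, 0.2, 0.2]
width: 0.0002
gripper_force: 0.0
```

```bash
python3 st.py; python3 - <<'E'
from h import *
print('TCP for lever angle:')
for th in np.arange(1.6,3.15,.1): 
    c=np.array([-25,136])+56*np.array([np.cos(th),np.sin(th)])+2*np.array([np.sin(th),-np.cos(th)])
    print('%.2f'%th,c+[9.5,22])
print(tocase(monitor.get_state()['eef_pos']))
E
```

```text
11.85 F [0.13   0.2184 0.2204] 0.00022590037745730095 0.0 bar [-10.7398  56.0419 196.8492]
TCP for lever angle:
1.60 [-15.136  214.0345]
1.70 [-20.732  213.7909]
1.80 [-26.2756 212.9899]
1.90 [-31.7116 211.6394]
2.00 [-36.9856 209.7529]
2.10 [-42.045  207.3494]
2.20 [-46.8391 204.4528]
2.30 [-51.32  201.092]
2.40 [-55.4431 197.3007]
2.50 [-59.1671 193.1167]
2.60 [-62.4548 188.5819]
2.70 [-65.2733 183.7414]
2.80 [-67.5945 178.6438]
2.90 [-69.3952 173.3399]
3.00 [-70.6573 167.8827]
3.10 [-71.3684 162.3268]
[-10.7478  56.0275 213.8492]
```

>>> {"fn": "servo_tool", "kwargs": {
  "targets": [
    {"xyz": [-0.25,0,0],"angular": [0,0,0],"claw": 0},
    {"xyz": [-0.25,0,0],"angular": [0,0,0],"claw": 0},
    {"xyz": [-0.25,0,0],"angular": [0,0,0],"claw": 0},
    {"xyz": [-0.25,0,0.02],"angular": [0,0,0],"claw": 0}
  ]
}}

```text
t: 12.25
eef_pos: [0.5081, 0.1446, 0.2136]
ee_rot: [-3.141, -0.001, 0.341]
force: [3.3, 0.4, -1.9]
width: 0.0004
gripper_force: 1.6
```

>>> {"fn": "servo_tool", "kwargs": {
  "targets": [
    {"xyz": [-0.25,0,0.03],"angular": [0,0,0],"claw": 0},
    {"xyz": [-0.25,0,0.04],"angular": [0,0,0],"claw": 0},
    {"xyz": [-0.25,0,0.05],"angular": [0,0,0],"claw": 0},
    {"xyz": [-0.25,0,0.06],"angular": [0,0,0],"claw": 0}
  ]
}}

```text
t: 12.65
eef_pos: [0.4984, 0.1412, 0.2118]
ee_rot: [-3.141, -0.001, 0.341]
force: [3.6, 1.3, -1.8]
width: 0.0003
gripper_force: 2.1
```

```bash
python3 st.py
```

```text
12.65 F [ 3.7774 -0.0008 -1.8218] 0.00026343401945569855 2.055961622390896 bar [-30.4634  56.1037 194.757 ]
```

>>> {"fn": "servo_tool", "kwargs": {
  "targets": [
    {"xyz": [-0.25,0,0.08],"angular": [0,0,0],"claw": 0},
    {"xyz": [-0.25,0,0.09],"angular": [0,0,0],"claw": 0},
    {"xyz": [-0.25,0,0.1],"angular": [0,0,0],"claw": 0},
    {"xyz": [-0.25,0,0.12],"angular": [0,0,0],"claw": 0}
  ]
}}

```text
t: 13.05
eef_pos: [0.489, 0.1378, 0.2079]
ee_rot: [-3.141, -0.001, 0.341]
force: [4.5, 1.4, -0.3]
width: 0.0003
gripper_force: 2.0
```

>>> {"fn": "servo_tool", "kwargs": {
  "targets": [
    {"xyz": [-0.24,0,0.13],"angular": [0,0,0],"claw": 0},
    {"xyz": [-0.23,0,0.14],"angular": [0,0,0],"claw": 0},
    {"xyz": [-0.22,0,0.15],"angular": [0,0,0],"claw": 0},
    {"xyz": [0,0,0],"angular": [0,0,0],"claw": 0}
  ]
}}

```text
t: 13.45
eef_pos: [0.482, 0.1353, 0.2035]
ee_rot: [-3.141, 0.0, 0.341]
force: [1.9, 0.6, 1.1]
width: 0.0005
gripper_force: 1.0
```

```bash
python3 st.py
```

```text
13.45 F [ 1.9749 -0.0972  1.067 ] 0.0004888432306319447 0.9897117828950286 bar [-47.9588  55.9991 186.4725]
```

>>> {"fn": "servo_tool", "kwargs": {
  "targets": [
    {"xyz": [-0.21,0,0.16],"angular": [0,0,0],"claw": 0},
    {"xyz": [-0.2,0,0.17],"angular": [0,0,0],"claw": 0},
    {"xyz": [-0.19,0,0.18],"angular": [0,0,0],"claw": 0},
    {"xyz": [-0.18,0,0.18],"angular": [0,0,0],"claw": 0},
    {"xyz": [-0.18,0,0.19],"angular": [0,0,0],"claw": 0},
    {"xyz": [-0.16,0,0.19],"angular": [0,0,0],"claw": 0}
  ]
}}

```text
t: 14.05
eef_pos: [0.4716, 0.1316, 0.1927]
ee_rot: [-3.141, -0.0, 0.341]
force: [1.1, 0.3, 2.5]
width: 0.0007
gripper_force: 1.4
```

```bash
python3 st.py
```

```text
14.05 F [ 1.111  -0.0515  2.5285] 0.0007039647278345069 1.3629705738276243 bar [-58.9307  56.0578 175.6798]
```

```bash
python3 - <<'E'
from h import *
import pickle
D=pickle.load(open('D0.pkl','rb'));S0=D['scene']['color'];d=grab('scene');S=d['color']
cv2.imwrite('pics/s6.png',cv2.resize(S[210:330,310:470],None,fx=5,fy=5,interpolation=cv2.INTER_CUBIC))
for n,(x0,y0,x1,y1) in {'keeperplate front':(364,293,398,310),'lid end +y':(408,300,445,370)}.items():
    t=S0[y0:y1,x0:x1];r=cv2.matchTemplate(S[y0-15:y1+15,x0-15:x1+15],t,cv2.TM_CCOEFF_NORMED)
    _,m,_,l=cv2.minMaxLoc(r);print(n,m,l[0]-15,l[1]-15)
a=proj(d,world([55,56,116]));b=proj(d,world([48,56,117]));print('7mm in would be',b-a)
E
```

```text
keeperplate front 0.9743001461029053 2 -4
lid end +y 0.9823638200759888 1 -3
7mm in would be [ 1.9113 -3.7054]
```

The lid has moved in about 7 mm (the match shift agrees), so the loop is hooked. Continuing.

>>> {"fn": "servo_tool", "kwargs": {
  "targets": [
    {"xyz": [-0.15,0,0.2],"angular": [0,0,0],"claw": 0},
    {"xyz": [-0.14,0,0.2],"angular": [0,0,0],"claw": 0},
    {"xyz": [-0.13,0,0.2],"angular": [0,0,0],"claw": 0},
    {"xyz": [-0.13,0,0.2],"angular": [0,0,0],"claw": 0},
    {"xyz": [-0.11,0,0.2],"angular": [0,0,0],"claw": 0},
    {"xyz": [-0.1,0,0.2],"angular": [0,0,0],"claw": 0},
    {"xyz": [-0.09,0,0.2],"angular": [0,0,0],"claw": 0}
  ]
}}

```text
t: 14.8
eef_pos: [0.4638, 0.1289, 0.1786]
ee_rot: [-3.141, -0.0, 0.341]
force: [0.9, -0.3, 0.0]
width: 0.0006
gripper_force: 0.5
```

>>> {"fn": "servo_tool", "kwargs": {
  "targets": [
    {"xyz": [-0.08,0,0.2],"angular": [0,0,0],"claw": 0},
    {"xyz": [-0.07,0,0.2],"angular": [0,0,0],"claw": 0},
    {"xyz": [-0.06,0,0.2],"angular": [0,0,0],"claw": 0},
    {"xyz": [0,0,0],"angular": [0,0,0],"claw": 0}
  ]
}}

```text
t: 15.2
eef_pos: [0.4615, 0.128, 0.1724]
ee_rot: [-3.141, 0.001, 0.341]
force: [-0.2, 0.1, 0.5]
width: 0.0002
gripper_force: 0.0
```

```bash
python3 st.py
```

```text
15.2 F [-0.2156  0.1339  0.497 ] 0.0002296797778988481 0.0 bar [-69.6914  56.0332 155.4372]
```

>>> {"fn": "servo_tool", "kwargs": {
  "targets": [
    {"xyz": [-0.05,0,0.2],"angular": [0,0,0],"claw": 0},
    {"xyz": [-0.04,0,0.2],"angular": [0,0,0],"claw": 0},
    {"xyz": [-0.03,0,0.15],"angular": [0,0,0],"claw": 0},
    {"xyz": [0,0,0],"angular": [0,0,0],"claw": 0}
  ]
}}

```text
t: 15.6
eef_pos: [0.4606, 0.1277, 0.1671]
ee_rot: [-3.141, 0.0, 0.341]
force: [-0.5, 0.3, -0.7]
width: 0.0004
gripper_force: 0.0
```

>>> {"fn": "servo_tool", "kwargs": {
  "targets": [
    {"xyz": [-0.02,0,0.15],"angular": [0,0,0],"claw": 0},
    {"xyz": [-0.01,0,0.15],"angular": [0,0,0],"claw": 0},
    {"xyz": [0,0,0],"angular": [0,0,0],"claw": 0}
  ]
}}

```text
t: 15.9
eef_pos: [0.4604, 0.1277, 0.1642]
ee_rot: [-3.141, -0.0, 0.341]
force: [0.3, 0.9, -0.5]
width: 0.0003
gripper_force: 0.0
```

```bash
python3 st.py
```

```text
15.9 F [ 0.6265  0.7729 -0.4662] 0.0003125315892143233 0.0 bar [-70.8029  56.0708 147.183 ]
```

>>> {"fn": "servo_tool", "kwargs": {
  "targets": [
    {"xyz": [0,0,0.1],"angular": [0,0,0],"claw": 0},
    {"xyz": [0,0,0.1],"angular": [0,0,0],"claw": 0},
    {"xyz": [0,0,0],"angular": [0,0,0],"claw": 0}
  ]
}}

```text
t: 16.2
eef_pos: [0.4605, 0.1278, 0.1623]
ee_rot: [-3.141, -0.0, 0.341]
force: [0.1, -0.0, -0.1]
width: 0.0005
gripper_force: 0.0
```

>>> {"fn": "servo_tool", "kwargs": {
  "targets": [
    {"xyz": [0,0,0.1],"angular": [0,0,0],"claw": 0},
    {"xyz": [0,0,0.05],"angular": [0,0,0],"claw": 0},
    {"xyz": [0,0,0],"angular": [0,0,0],"claw": 0}
  ]
}}

```text
t: 16.5
eef_pos: [0.4605, 0.1277, 0.1608]
ee_rot: [-3.141, -0.0, 0.341]
force: [-0.7, 0.6, -0.3]
width: 0.0004
gripper_force: 0.0
```

>>> {"fn": "servo_tool", "kwargs": {
  "targets": [
    {"xyz": [0,0,0.05],"angular": [0,0,0],"claw": 0},
    {"xyz": [0,0,0.05],"angular": [0,0,0],"claw": 0},
    {"xyz": [0,0,0],"angular": [0,0,0],"claw": 0}
  ]
}}

```text
t: 16.8
eef_pos: [0.4607, 0.1278, 0.1602]
ee_rot: [-3.141, -0.001, 0.341]
force: [-2.7, 0.6, 4.4]
width: 0.0006
gripper_force: 2.0
```

Contact at exactly the flat height (138 mm), so the lever is down. Backing off and checking.

>>> {"fn": "servo_tool", "kwargs": {
  "targets": [
    {"xyz": [0,0,-0.5],"angular": [0,0,0],"claw": 0},
    {"xyz": [0,0,-2],"angular": [0,0,0],"claw": 0},
    {"xyz": [0,0,-3],"angular": [0,0,0],"claw": 0},
    {"xyz": [0,0,-4],"angular": [0,0,0],"claw": 0},
    {"xyz": [-1,0,-4],"angular": [0,0,0],"claw": 0},
    {"xyz": [-3,0,-3],"angular": [0,0,0],"claw": 0},
    {"xyz": [-2,0,-3],"angular": [0,0,0],"claw": 0},
    {"xyz": [0,0,0],"angular": [0,0,0],"claw": 0}
  ]
}}

```text
t: 17.6
eef_pos: [0.4038, 0.1073, 0.3599]
ee_rot: [-3.139, -0.009, 0.341]
force: [-0.0, 0.6, 1.0]
width: 0.0004
gripper_force: 0.0
```

```bash
python3 st.py; python3 - <<'E'
from h import *
d=grab('scene')
cv2.imwrite('pics/s7.png',cv2.resize(d['color'][210:330,310:470],None,fx=5,fy=5,interpolation=cv2.INTER_CUBIC))
E
```

```text
17.6 F [0.1882 0.5893 0.9927] 0.00041105352482868673 0.0 bar [-130.8453   55.8     342.942 ]
```

View pics/s7.png

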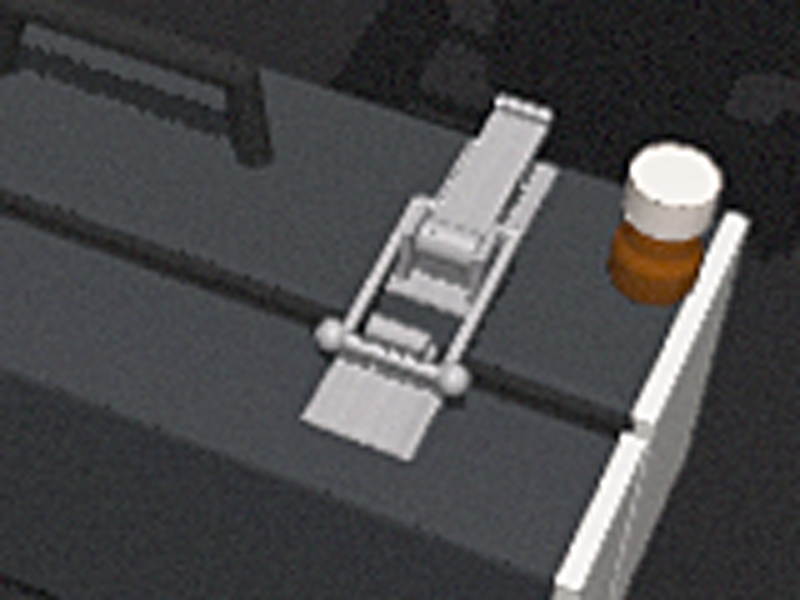

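The lever lies flat (end at (525,105)), the bar with its balls ((330,335) and (453,378)) sits behind the keeper, and the seam is nearly closed. The jar hasn't moved and the robot is clear of everything, so I'm handing in.

```bash
python3 -c "
from station import order
print(order.job_done())"
```

```text
the job is handed in; nothing more can be done
None
```

The clasp is closed and the job is handed in: the loop is hooked behind the keeper, the lever lies flat with the lid drawn in, and the arm is clear; the hand-in gave no verdict.

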